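Shift a desktop gearshift from the left lane into third

TASK

Put the gearshift on the hobby desk into third: push its red knob with the fingertips to neutral, across to the right-hand lane, then forward until the lever is fully home in the third slot (front right, orange mark), and move clear. Only push gently from outside, without forcing it: never take the lever between the fingers, and leave the tumbler, tape and bottle where they stand.

Things in the scene. Friction and masses are not known exactly. Their poses are not given: they have to be found in the camera images.
- shifter: Gearshift fixed to the desk: dark base plate 190 (x) by 150 (y) by 12 mm, grey housing 130 by 110 mm under a flat aluminium gate plate, top 103 mm above the desk. Origin: centre of the underside, on the desk. +x is FORWARD (roughly away from the robot), +y is LEFT; yaw within 0.45 rad. Slots: first = front left, second = back left, third = front right (orange mark), fourth = back right.
- gate_centre (a point): Middle of the H cut-out, on the gate plate's top face. Two lanes along the shifter's x, centred 20 mm left and right of it, joined by one neutral channel across at x = 0; all 16 mm wide, corners rounded; the lever's shaft is 10 mm thick. The solid plate stops the shaft, so it can change lane only in neutral.
- knob (a point): Centre of the red ball knob, 44 mm diameter, atop the lever; z axis along the shaft, upward. The lever tilts about a pivot 20 mm above the shifter's origin, 180 mm below the knob's centre. In the shifter's frame (m) the knob is at x = 0.18 sin(fore), y = -0.18 cos(fore) sin(across), z = 0.02 + 0.18 cos(fore) cos(across).
- across (a joint): Sideways tilt of the lever, rad: positive to the shifter's right (-y). Left lane about -0.24 (-0.275 to -0.20), right lane about +0.24 (+0.20 to +0.275). Starts somewhere in the left lane. Stiff: about 2.5 N at the knob moves it, and it stays where it is left.
- fore (a joint): Fore-and-aft tilt of the lever, rad: positive forward. 0 is neutral (within about 0.03 it can go across); stops at +0.28 (fully home in first or third) and -0.28 (fully home in second or fourth). Starts anywhere along the left lane. Stiff: about 3 N at the knob moves it, and it stays where it is left.
- tumbler: Pink drinking tumbler, 68 mm across, 150 mm tall, standing upright loose about 200 mm beside the shifter; origin at the centre of its underside. Bystander.
- tape: Roll of black tape lying flat, loose, 96 mm across, 24 mm high; origin at the centre of its underside. Bystander.
- bottle: White bottle with blue cap, 56 mm across, 150 mm tall, loose, upright; origin at the centre of its underside. Bystander.

How it is judged:
By the outcome, as a careful person would: the job done as asked, in the order asked, and still so for the second after the job is handed in, with the robot touching nothing.
It also fails if it takes over 61 s, if anything falls off the work surface, if the arm or the gripper's body presses on something with over 40 N, if the wrist force passes 120 N, or if a joint passes its speed limit or range.

ROBOT

A 6-joint arm with a two-finger parallel gripper is mounted at the origin on the work surface. World frame = base frame: x ahead of the robot, y to its left, z up, the work surface at z = 0. Lengths are in m, angles in degrees, forces in N, time in s.
With the tool pointing down it reaches from about 0.4 to 0.825 m from the base axis. Payload 7 kg.
Tool frame: the origin (TCP) lies at the very end of the fingers, on their centre line; the grasp point (between the pads) lies 19 mm behind it; z points along the fingers, y is the line along which they close (so a half turn about z gives the same grasp; the last joint's range is limited). The gripper opens to 88 mm and grips with 3 to 60 N. Pads are 19 mm wide; open, the fingers measure 130 mm over their backs; the gripper's body (78 mm by 193 mm) begins 47 mm behind the grasp point.
Start: joints at [16.507, 20.546, 0.682, 0, -70.136, -16.507], TCP at [0.675, -0, 0.227] pointing down, gripper open.
Joint ranges: [-176.03, 176.03], [-82.01, 121.73], [-58.28, 71.71], [-173.87, 95.51], [-174.79, -0.11], [-173.66, 173.66]. Speed limits (degrees/s): [136.94, 136.94, 172.46, 180, 180, 180].

INTERFACE

Orientations are given as [roll, pitch, yaw] about the fixed x, y, z axes, in that order (R = Rz(yaw) Ry(pitch) Rx(roll)).
In Python, from plant import ctrl gives the robot as it stands.
- The arm moves only by the tool carry_out, never from a script. Its argument "deltas" is a list that holds one entry, the list of rows, each a list of 5 numbers: the shift along the tool's x, y, z scaled (see below), then the turn about the tool's z scaled (see below), then the opening, from -1 (shut) to 1 (fully open). A call has 1 to 5 rows; each row is the pose to reach, as a shift and turn from the pose commanded when the call began, along the tool's axes at that moment, turning the shorter way round; what a row does not reach only later rows make up. The controller multiplies each number of a shift by 20 cm and each number of a turn by 2 pi rad. A row lasts 1/10 s, in which the tool goes at most 50 mm and 8.59 degrees, less where a joint would pass 70% of its speed; a pose out of reach is approached as far as the arm can. A call with a number of a shift or a turn outside -1 to 1 is refused whole. A call with a gripper value outside its range is refused whole. The fingers move at their own pace and stop on an object; the grip force is fixed at half the most. Time passes only in rows, so rows that repeat a pose let the fingers close. It gives the time, the measured TCP pose, the force, the opening and the grip force at its end, in the units of the state.
- ctrl.get_obs(): the state, without advancing time (a new reading comes with each control period).
- ctrl.snapshot(name): name is "scene" or "side" or "wrist"; returns a dict with "color" (400x640x3 uint8, red, green, blue), "camera_matrix" (3x3 intrinsics, pixels), "R" (3x3) and "t" (3): a world point X has camera coordinates R X + t. Camera axes: x right, y down, z forward; pixel columns grow to the right and rows downward; lengths in m; the calibration is good to about 2 mm. A picture is of the moment at which its call begins. There is no depth.
- ctrl.close_job(): hands the job in; it is judged then, once.
Trained networks look in a picture, given as the dict that the camera call returned (one of the last four; its "shot" number tells which), for a name from the list of things; names that differ only in an ending like _2 or _b are one class to them, and where a whole thing is asked for, a point or a joint stands for the part that bears it (a point fixed in the world has none). Each returns a list of dicts, best first, with "p" (0 to 1); they miss things now and then, are a little off and sometimes report something else, mostly with a low value. They report only what shows in the picture. A call takes as long as a camera call.
- ctrl.search_frame(picture, name): "centre" ([column, row] in pixels, amid what is visible of it).
- ctrl.silhouettes(picture, name): "mask" (400x640 bool, what is visible of it) and "centre" ([column, row] in pixels, amid what is visible of it).
- ctrl.spot_point(picture, name): "centre" ([column, row] in pixels: a listed point, or the origin of a listed thing).
The state is a dict: "clock": time; "joint_pos": joint angles; "qvel": joint speeds; "tau": joint torques, N m; "tool_pos": TCP position; "orientation": TCP orientation; "force": force on the tool from outside, world axes, zero at the start; "moment": the same for the moment, N m; "opening": finger opening in m; "gripper_force": force on a finger pad.
Only numpy, scipy, OpenCV 4.12 (cv2) and the standard library are available. Lean on these libraries where they do the work, as an engineer would, in place of code of your own. Each camera call takes 0.05 s, during which the arm holds its last target. There are 200 camera calls.

## Working session

There is one attempt and no reset: what is moved stays moved. The work goes in short steps, Python scripts to look and compute and a tool call to move; the robot and the scene stay as the last step left them, time stands still between calls to the robot, and variables do not carry over. Pictures are saved under pics/ and viewed, at most 10 in all, crops included, and the job is handed in when it is done.

Besides the shell and the picture viewer there is one more tool, called by a JSON object that holds its "fn" and its "kwargs", one argument or row to a line. carry_out: Moves the arm, as the interface text tells. Its arguments: {"type":"object","properties":{"deltas":{"type":"array"}},"required":["deltas"]}

```bash
mkdir -p pics; cat > h.py <<'E'
import numpy as np, cv2
from plant import ctrl
from scipy.optimize import least_squares
def proj(s,X):
    c=s["R"]@np.asarray(X,float)+np.ravel(s["t"]); p=s["camera_matrix"]@c; return p[:2]/p[2]
def tri(obs):
    # obs: list of (snap,pixel)
    A=[];
    for s,p in obs:
        P=s["camera_matrix"]@np.c_[s["R"],np.ravel(s["t"])]
        A+= [p[0]*P[2]-P[0], p[1]*P[2]-P[1]]
    X=np.linalg.svd(np.array(A))[2][-1]; return X[:3]/X[3]
def save(s,n): cv2.imwrite("pics/"+n+".png",s["color"][...,::-1])
E
python3 - <<'E'
from h import *
S={n:ctrl.snapshot(n) for n in("scene","side","wrist")}
for n in S: save(S[n],n+"0")
for nm in("knob","gate_centre","shifter","tumbler","tape","bottle"):
    o=[]
    for n in S:
        r=ctrl.spot_point(S[n],nm)
        if r:
            print(nm,n,np.round(r[0]["centre"],1),round(r[0]["p"],2))
            if r[0]["p"]>.4:o.append((S[n],r[0]["centre"]))
    if len(o)>1:
        X=tri(o);print("   ",X.round(4),[np.round(proj(s,X)-p,1) for s,p in o])
cv2.imwrite("pics/both0.png",np.vstack([S["scene"]["color"],S["side"]["color"]])[...,::-1][:, :] if 0 else cv2.resize(np.vstack([S["scene"]["color"],S["side"]["color"]])[...,::-1],(480,600)))
print(ctrl.get_obs())
E
```

```text
knob scene [357.4 178.3] 0.92
knob side [322.1 195.6] 0.6
    [0.5502 0.1045 0.1952] [array([-0.8, -0.9]), array([-0.9,  0.9])]
gate_centre scene [333.1 209.4] 0.59
gate_centre side [329.  219.8] 0.84
    [0.5674 0.0618 0.1045] [array([-0., -0.]), array([-0.,  0.])]
shifter scene [328.7 238.8] 0.87
shifter side [329.1 255.5] 0.71
shifter wrist [389.6 222.4] 0.97
    [0.5693 0.0585 0.0052] [array([1.1, 0.7]), array([ 0. , -0.8]), array([ 1.4, -2.3])]
tumbler side [278.4 329.9] 0.81
tape scene [269.3 212.2] 0.56
tape side [404.3 217.6] 0.65
    [ 0.5127 -0.1377 -0.0048] [array([-2.4, -3.4]), array([-2.7,  3. ])]
bottle scene [411.7 248.4] 0.67
bottle side [233.4 281.6] 0.76
    [0.6084 0.2575 0.0835] [array([4. , 2.8]), array([ 4.2, -2.8])]
{'clock': 1.05, 'joint_pos': array([ 1.65072050e+01,  2.05457466e+01,  6.82309538e-01, -1.95580007e-03,
       -7.01359465e+01, -1.65070438e+01]), 'qvel': array([-0.12137872,  0.04449196, -0.02820343,  0.01247521, -0.02886412,
       -0.05103367]), 'tau': array([-8.98283051e-04, -5.82399666e+01,  2.93305904e+01,  7.00248018e+00,
        1.23909753e-02,  1.63762780e-05]), 'tool_pos': array([ 6.74975341e-01, -3.26123319e-06,  2.26564686e-01]), 'orientation': array([-1.79999932e+02,  1.93878657e-03, -9.00005033e+01]), 'force': array([-0.02059802, -0.55043039,  0.06072383]), 'moment': array([-0.00411937,  0.02457942, -0.04495796]), 'gripper_force': 0.0, 'opening': 0.087849226877809}
```

View pics/scene0.png

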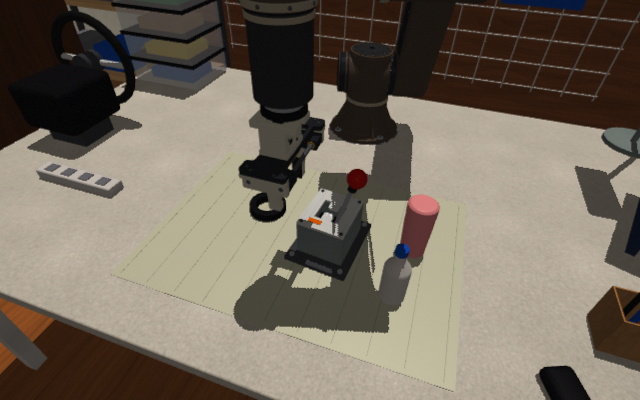

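View pics/side0.png

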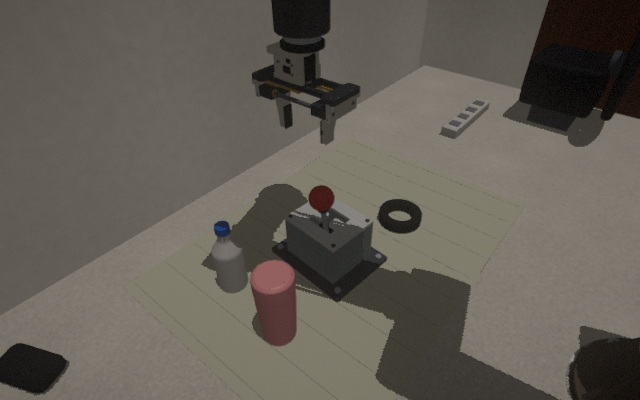

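View pics/wrist0.png

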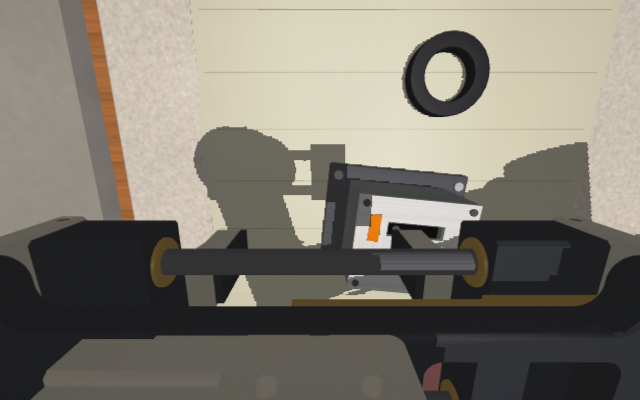

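```bash
python3 - <<'E'
from h import *
W=ctrl.snapshot("wrist"); S=ctrl.snapshot("scene"); D=ctrl.snapshot("side")
def onz(s,p,z):
    d=s["R"].T@np.linalg.solve(s["camera_matrix"],[p[0],p[1],1]); c=-s["R"].T@np.ravel(s["t"]); return c+d*(z-c[2])/d[2]
a,b=onz(W,(331,163),.012),onz(W,(467,177),.012); print(a,b,np.linalg.norm(a-b),np.degrees(np.arctan2(*(a-b)[1::-1])))
# fit: base corners + gate corners? use mask of shifter minus lever: hull of base+gate box vs mask hull
from scipy.optimize import minimize
M={}
for n,s in(("S",S),("D",D)):
    m=ctrl.silhouettes(s,"shifter")[0]; M[n]=m["mask"]; print(n,m["p"],m["mask"].sum())
k=[]
for s in(S,D):
    m=ctrl.silhouettes(s,"knob")[0]["mask"]
    hsv=cv2.cvtColor(s["color"],cv2.COLOR_RGB2HSV); r=((hsv[...,0]<6)|(hsv[...,0]>174))&(hsv[...,1]>180)&(hsv[...,2]>50)
    k.append((m.sum(),r.sum()))
    ys,xs=np.where(m&r); k.append(cv2.minEnclosingCircle(np.c_[xs,ys].astype(np.float32)))
print(k)
K=tri([(S,k[1][0]),(D,k[3][0])]); print("knob",K,proj(S,K)-k[1][0],proj(D,K)-k[3][0])
def cost(v):
    x,y,yaw,f,ac=v; c,s_=np.cos(yaw),np.sin(yaw);e=0
    R=np.array([[c,-s_,0],[s_,c,0],[0,0,1]])
    P=lambda q:R@q+[x,y,0]
    kb=P(np.array([.18*np.sin(f),-.18*np.cos(f)*np.sin(ac),.02+.18*np.cos(f)*np.cos(ac)]))
    for n,s in(("S",S),("D",D)):
        im=np.zeros((400,640),np.uint8)
        for hx,hy,z0,z1 in((.095,.075,0,.012),(.065,.055,0,.103)):
            pts=[proj(s,P(np.array([i*hx,j*hy,z]))) for i in(-1,1) for j in(-1,1) for z in(z0,z1)]
            cv2.fillConvexPoly(im,cv2.convexHull(np.float32(np.array(pts)*16)).astype(int),1,shift=4)
        base=P(np.array([0,0,.02]))
        cv2.line(im,*[tuple(int(t) for t in proj(s,q)) for q in(base,kb)],1,4)
        p=proj(s,kb); d=s["R"]@kb+np.ravel(s["t"]); cv2.circle(im,(int(p[0]*16),int(p[1]*16)),int(16*.022*s["camera_matrix"][0,0]/d[2]),1,-1,shift=4)
        e+=(im.astype(bool)^M[n]).sum()
    return e
from scipy.optimize import differential_evolution
r=differential_evolution(cost,[(.53,.61),(.03,.09),(-.45,.45),(-.28,.28),(-.28,-.2)],popsize=12,maxiter=60,seed=1)
print(r.x,r.fun)
for n in("tumbler","bottle","tape"):
    for s,nm in((S,"S"),(D,"D")):
        m=ctrl.silhouettes(s,n)
        if m:
            ys,xs=np.where(m[0]["mask"]);print(n,nm,m[0]["p"],xs.min(),xs.max(),ys.min(),ys.max())
            for z in (0,.15): print("   ",onz(s,((xs.min()+xs.max())/2,ys.max() if z==0 else ys.min()),z).round(3))
print(ctrl.get_obs()["clock"])
E
```

```text
[ 0.65766687 -0.02400901  0.012     ] [ 0.4722204  -0.00511881  0.012     ] 0.18640609681295564 -5.816278890991918
S 0.66 5567
D 0.89 7314
[(np.int64(544), np.int64(306)), ((356.5961608886719, 178.78846740722656), 9.888714790344238), (np.int64(600), np.int64(45)), ((321.0, 198.0), 11.662003517150879)]
knob [0.55057084 0.10471769 0.19189283] [-0.02850605 -0.03348351] [-0.03276195  0.03250827]
[ 0.57323475  0.05799383 -0.12477287 -0.1674701  -0.25124269] 622.0
tumbler S 0.64 401 438 195 258
    [0.548 0.274 0.   ]
    [0.505 0.239 0.15 ]
tumbler D 0.7 250 296 259 345
    [0.516 0.276 0.   ]
    [0.546 0.228 0.15 ]
bottle S 0.65 379 410 244 304
    [0.691 0.241 0.   ]
    [0.667 0.213 0.15 ]
bottle D 0.71 211 247 221 292
    [0.66  0.249 0.   ]
    [0.668 0.213 0.15 ]
tape S 0.91 249 285 192 221
    [ 0.559 -0.115  0.   ]
    [ 0.612 -0.078  0.15 ]
tape D 0.61 379 421 199 233
    [ 0.492 -0.095  0.   ]
    [ 0.47  -0.025  0.15 ]
1.7
```

{"fn": "carry_out", "kwargs": {
  "deltas": [
    [[0,0,-0.2,0.0175,-1],[0,0.25,-0.2,0.0175,-1],[0,0.5,-0.2,0.0175,-1],[0,0.5,-0.2,0.0175,-1]]
  ]
}}

```text
clock: 2.1
tool_pos: [0.5695, -0.0006, 0.2671]
orientation: [179.9, 0.0, -96.3]
force: [1.5, 0.7, 0.6]
opening: 0.0611
gripper_force: 0.0
```

```bash
cat >> h.py <<'E'
C=np.array([.570,.059]);YAW=-.11
def toS(p):
    c,s=np.cos(YAW),np.sin(YAW); d=np.asarray(p)[:2]-C; return np.array([c*d[0]+s*d[1],-s*d[0]+c*d[1]])
def knob():
    S=ctrl.snapshot("scene");D=ctrl.snapshot("side");o=[]
    for s in(S,D):
        r=ctrl.spot_point(s,"knob")
        if r:o.append((s,r[0]["centre"]))
    if len(o)<2: print("seen",len(o)); return S,D
    K=tri(o);q=toS(K);f=np.arcsin(q[0]/.18);a=np.arcsin(-q[1]/.18/np.cos(f))
    print("knob",K.round(4),"S",q.round(4),"fore %.3f across %.3f"%(f,a),[np.round(proj(s,K)-p,1) for s,p in o])
    return S,D
def st():
    o=ctrl.get_obs();print("t",o["clock"],"tcp",o["tool_pos"].round(4),"S",toS(o["tool_pos"]).round(4),o["orientation"].round(2),"F",o["force"].round(2),"op",round(o["opening"],4))
E
python3 - <<'E'
from h import *
st(); knob(); W=ctrl.snapshot("wrist"); save(W,"w1")
r=ctrl.spot_point(W,"gate_centre");print(r and r[0])
E
```

```text
t 2.1 tcp [ 0.5695 -0.0006  0.2671] S [ 0.006  -0.0593] [ 1.7992e+02  4.0000e-02 -9.6300e+01] F [1.47 0.73 0.62] op 0.0611
knob [0.5517 0.1002 0.1897] S [-0.0227  0.0389] fore -0.127 across -0.220 [array([0.9, 1. ]), array([ 1., -1.])]
{'centre': [326.4, 231.4], 'p': 0.7}
```

View pics/w1.png

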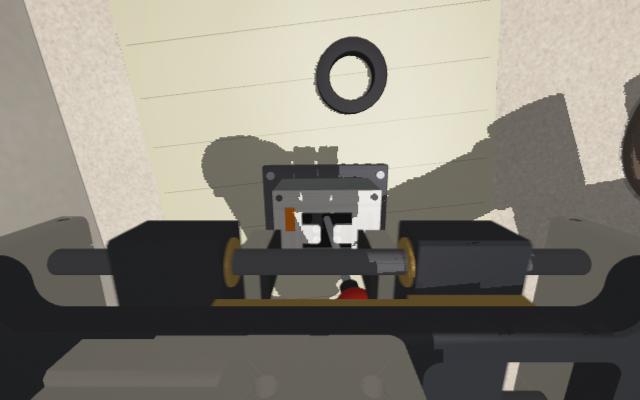

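{"fn": "carry_out", "kwargs": {
  "deltas": [
    [[-0.25,0.27,0,0,-1],[-0.495,0.53,0,0,-1],[-0.495,0.53,0,0,-1],[-0.495,0.53,0.2,0,-1],[-0.495,0.53,0.425,0,-1]]
  ]
}}

```text
clock: 2.9
tool_pos: [0.4817, 0.1124, 0.1822]
orientation: [-179.8, 0.2, -96.1]
force: [0.5, -0.1, -2.1]
opening: 0.0018
gripper_force: 0.0
```

{"fn": "carry_out", "kwargs": {
  "deltas": [
    [[0,0,0,0,-1],[0,0,0,0,-1]]
  ]
}}

```text
clock: 3.1
tool_pos: [0.4812, 0.1099, 0.1819]
orientation: [179.9, -0.1, -96.3]
force: [-0.5, -0.2, 0.8]
opening: 0.0009
gripper_force: 0.0
```

```bash
python3 - <<'E'
from h import *
st(); S,D=knob()
cv2.imwrite("pics/c1.png",np.hstack([cv2.resize(s["color"][y:y+150,x:x+133],(399,450)) for s,x,y in((S,290,110),(D,260,110))])[...,::-1])
E
```

```text
t 3.1 tcp [0.4812 0.1099 0.1819] S [-0.0939  0.0408] [ 1.7994e+02 -1.2000e-01 -9.6290e+01] F [-0.51 -0.2   0.82] op 0.0009
knob [0.5511 0.1052 0.1957] S [-0.0239  0.0439] fore -0.133 across -0.248 [array([0.9, 1. ]), array([ 1., -1.])]
```

View pics/c1.png

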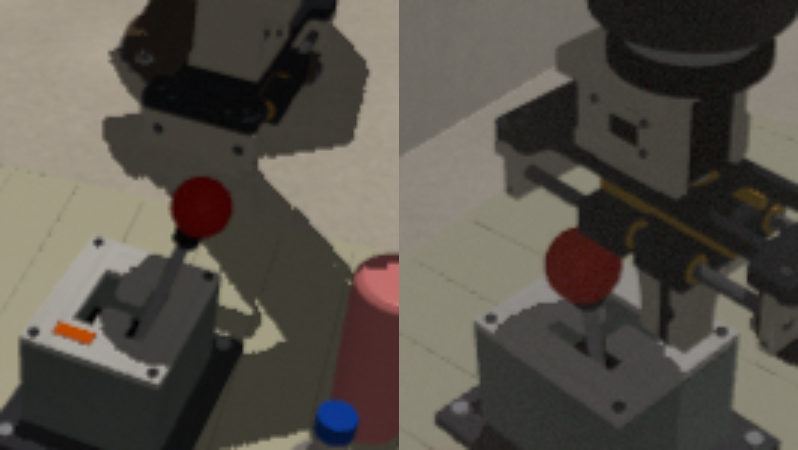

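{"fn": "carry_out", "kwargs": {
  "deltas": [
    [[-0.015,-0.06,0,0,-1],[-0.015,-0.12,0,0,-1],[-0.015,-0.15,0,0,-1],[-0.015,-0.15,0,0,-1]]
  ]
}}

```text
clock: 3.7
tool_pos: [0.5116, 0.1095, 0.1813]
orientation: [180.0, -0.0, -96.4]
force: [-0.2, 0.1, -0.1]
opening: 0.0002
gripper_force: 0.0
```

{"fn": "carry_out", "kwargs": {
  "deltas": [
    [[0,-0.025,0,0,-1],[0,-0.05,0,0,-1],[0,-0.05,0,0,-1]]
  ]
}}

```text
clock: 4.0
tool_pos: [0.5206, 0.1084, 0.1815]
orientation: [180.0, -0.0, -96.3]
force: [-2.5, 0.6, 2.4]
opening: 0.0003
gripper_force: 1.3
```

```bash
python3 - <<'E'
from h import *
st(); knob();st()
E
```

```text
t 4.0 tcp [0.5206 0.1084 0.1815] S [-0.0545  0.0437] [ 1.7997e+02 -2.0000e-02 -9.6310e+01] F [-2.47  0.6   2.41] op 0.0003
knob [0.5548 0.1049 0.1995] S [-0.0201  0.044 ] fore -0.112 across -0.248 [array([-0.4, -0.5]), array([-0.5,  0.5])]
t 4.2 tcp [0.5203 0.1085 0.1815] S [-0.0549  0.0437] [ 1.7998e+02 -1.0000e-02 -9.6300e+01] F [-1.62  0.43  0.83] op 0.0005
```

{"fn": "carry_out", "kwargs": {
  "deltas": [
    [[0,-0.03,0,0,-1],[0,-0.055,0,0,-1],[0,-0.08,0,0,-1],[0,-0.08,0,0,-1]]
  ]
}}

```text
clock: 4.6
tool_pos: [0.5373, 0.1069, 0.1815]
orientation: [-180.0, -0.0, -96.3]
force: [-2.9, 1.1, 1.2]
opening: 0.0003
gripper_force: 1.1
```

```bash
python3 - <<'E'
from h import *
st(); knob();S,D=knob();st()
g=[ctrl.spot_point(s,"gate_centre") for s in(S,D)]
if all(g):
    X=tri([(S,g[0][0]["centre"]),(D,g[1][0]["centre"])]);print(X,toS(X))
E
```

```text
t 4.6 tcp [0.5373 0.1069 0.1815] S [-0.0378  0.044 ] [-179.99   -0.    -96.31] F [-2.9   1.08  1.19] op 0.0003
knob [0.5729 0.1038 0.1984] S [-0.002   0.0449] fore -0.011 across -0.252 [array([0.4, 0.5]), array([ 0.5, -0.5])]
knob [0.575  0.0992 0.1956] S [0.0006 0.0405] fore 0.003 across -0.227 [array([0.4, 0.5]), array([ 0.5, -0.5])]
t 5.0 tcp [0.5364 0.1069 0.1815] S [-0.0386  0.0439] [-180.     0.   -96.3] F [-1.38  0.71 -0.29] op 0.0004
[0.61583166 0.06462273 0.15268809] [0.04493741 0.01062007]
```

{"fn": "carry_out", "kwargs": {
  "deltas": [
    [[0,-0.005,0,0,-1],[0,-0.01,0,0,-1],[0,-0.01,0,0,-1],[0,0.06,0,0,-1],[0,0.15,0,0,-1]]
  ]
}}

```text
clock: 5.6
tool_pos: [0.5062, 0.1099, 0.1812]
orientation: [-180.0, -0.0, -96.3]
force: [0.5, 0.1, -0.1]
opening: 0.0002
gripper_force: 0.0
```

{"fn": "carry_out", "kwargs": {
  "deltas": [
    [[0,0,0,0,-1],[-0.15,0,0,0,-1],[-0.29,0,0,0,-1],[-0.29,0,0,0,-1]]
  ]
}}

```text
clock: 6.0
tool_pos: [0.5136, 0.1702, 0.1818]
orientation: [-179.9, 0.0, -96.2]
force: [-1.8, -0.9, -0.8]
opening: 0.0008
gripper_force: 0.0
```

```bash
python3 - <<'E'
from h import *
st(); knob();S,D=knob();st()
cv2.imwrite("pics/c2.png",np.hstack([cv2.resize(s["color"][y:y+150,x:x+133],(399,450)) for s,x,y in((S,290,130),(D,260,130))])[...,::-1])
E
```

```text
t 6.0 tcp [0.5136 0.1702 0.1818] S [-0.0683  0.1043] [-1.7992e+02  4.0000e-02 -9.6190e+01] F [-1.83 -0.91 -0.79] op 0.0008
seen 1
knob [0.5875 0.2021 0.1438] S [0.0017 0.1442] fore 0.009 across -0.929 [array([44.9, 30.3]), array([ 33.1, -41.2])]
t 6.4 tcp [0.513  0.1672 0.1817] S [-0.0685  0.1013] [-179.99    0.    -96.34] F [0.27 0.25 0.59] op 0.0005
```

View pics/c2.png

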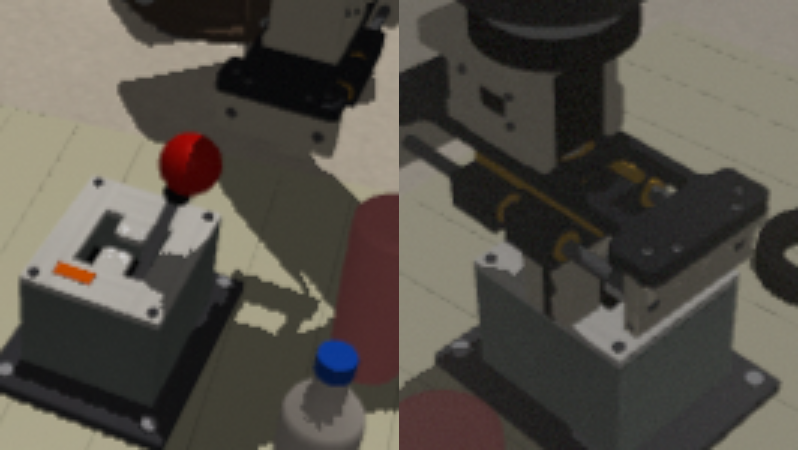

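```bash
cat >> h.py <<'E'
def onz(s,p,z):
    d=s["R"].T@np.linalg.solve(s["camera_matrix"],[p[0],p[1],1]); c=-s["R"].T@np.ravel(s["t"]); return c+d*(z-c[2])/d[2]
E
python3 - <<'E'
from h import *
S=ctrl.snapshot("scene")
P=lambda u,v:(290+(u-1)/3,130+(v-1)/3)
print("gate",onz(S,P(124,243.6),.103), "screws",[onz(S,P(*q),.103).round(4) for q in((98,182),(33,272),(153,312),(209,217))])
K=onz(S,P(190,164),.1945);print("knob",K,toS(K))
print(ctrl.spot_point(S,"knob")[0]["centre"],P(190,164),ctrl.get_obs()["clock"])
E
```

```text
gate [0.57217787 0.05846153 0.103     ] screws [array([0.5104, 0.0167, 0.103 ]), array([0.6242, 0.0053, 0.103 ]), array([0.6324, 0.0993, 0.103 ]), array([0.5204, 0.1112, 0.103 ])]
knob [0.57465954 0.10322707 0.1945    ] [-0.00022379  0.04447128]
[351.3, 184.5] (353.0, 184.33333333333334) 6.5
```

{"fn": "carry_out", "kwargs": {
  "deltas": [
    [[0,-0.17,0,0,-1],[0,-0.345,0,0,-1],[0,-0.345,0,0,-1],[0.06,-0.345,0,0,-1],[0.1,-0.345,0,0,-1]]
  ]
}}

```text
clock: 7.0
tool_pos: [0.5787, 0.1392, 0.1812]
orientation: [179.9, -0.0, -96.3]
force: [-0.4, -0.3, -0.4]
opening: 0.0005
gripper_force: 0.0
```

{"fn": "carry_out", "kwargs": {
  "deltas": [
    [[0.03,0,0,0,-1],[0.05,0,0,0,-1],[0.075,0,0,0,-1],[0.1,0,0,0,-1]]
  ]
}}

```text
clock: 7.4
tool_pos: [0.5775, 0.1208, 0.1824]
orientation: [-179.9, 0.1, -96.3]
force: [-0.6, 3.8, 3.2]
opening: 0.0005
gripper_force: 2.0
```

```bash
python3 - <<'E'
from h import *
st(); S,D=knob();st()
E
```

```text
t 7.4 tcp [0.5775 0.1208 0.1824] S [0.0007 0.0622] [-1.7991e+02  7.0000e-02 -9.6270e+01] F [-0.6   3.85  3.2 ] op 0.0005
knob [0.5736 0.0894 0.2026] S [0.0002 0.0306] fore 0.001 across -0.171 [array([-0.3, -0.4]), array([-0.4,  0.4])]
t 7.6 tcp [0.577  0.1201 0.1815] S [0.0002 0.0615] [ 1.7998e+02 -3.0000e-02 -9.6310e+01] F [0.71 1.68 0.17] op 0.0003
```

{"fn": "carry_out", "kwargs": {
  "deltas": [
    [[0.04,0,0,0,-1],[0.08,0,0,0,-1],[0.12,0,0,0,-1],[0.16,0,0,0,-1]]
  ]
}}

```text
clock: 8.0
tool_pos: [0.5736, 0.088, 0.1815]
orientation: [180.0, -0.0, -96.3]
force: [-0.1, 3.0, 1.7]
opening: 0.0
gripper_force: 1.5
```

{"fn": "carry_out", "kwargs": {
  "deltas": [
    [[0.04,0,0,0,-1],[0.08,0,0,0,-1],[0.12,0,0,0,-1],[0.15,0,0,0,-1],[0.15,0,0,0,-1]]
  ]
}}

```text
clock: 8.5
tool_pos: [0.5699, 0.0576, 0.1813]
orientation: [179.9, -0.0, -96.4]
force: [0.9, -0.7, -0.1]
opening: 0.0001
gripper_force: 0.0
```

```bash
python3 - <<'E'
from h import *
st(); S,D=knob();st()
E
```

```text
t 8.5 tcp [0.5699 0.0576 0.1813] S [ 0.     -0.0014] [ 1.7994e+02 -5.0000e-02 -9.6360e+01] F [ 0.85 -0.65 -0.1 ] op 0.0001
knob [0.5704 0.0255 0.1991] S [ 0.0041 -0.0332] fore 0.023 across 0.186 [array([-0.9, -1.2]), array([-1. ,  1.1])]
t 8.7 tcp [0.5701 0.0586 0.1813] S [ 0.0001 -0.0004] [ 1.7995e+02 -4.0000e-02 -9.6310e+01] F [-0.    0.89 -0.15] op 0.0005
```

{"fn": "carry_out", "kwargs": {
  "deltas": [
    [[0.025,0,0,0,-1],[0.05,0,0,0,-1],[0.05,0,0,0,-1]]
  ]
}}

```text
clock: 9.0
tool_pos: [0.5691, 0.0485, 0.1814]
orientation: [180.0, -0.0, -96.3]
force: [0.1, 1.2, -1.3]
opening: 0.0004
gripper_force: 0.5
```

```bash
python3 - <<'E'
from h import *
st(); S,D=knob();S,D=knob();st()
E
```

```text
t 9.0 tcp [0.5691 0.0485 0.1814] S [ 0.0003 -0.0105] [179.98  -0.   -96.31] F [ 0.12  1.2  -1.34] op 0.0004
knob [0.5707 0.017  0.1936] S [ 0.0053 -0.0417] fore 0.029 across 0.234 [array([-0.5, -0.6]), array([-0.5,  0.6])]
knob [0.5666 0.0131 0.196 ] S [ 0.0017 -0.046 ] fore 0.009 across 0.259 [array([-0.9, -1.3]), array([-1. ,  1.2])]
t 9.4 tcp [0.5693 0.0488 0.1817] S [ 0.0004 -0.0102] [-1.800e+02 -1.000e-02 -9.629e+01] F [-0.34 -0.   -0.3 ] op 0.0004
```

{"fn": "carry_out", "kwargs": {
  "deltas": [
    [[-0.1,0,0,0,-1],[-0.22,0,0,0,-1],[-0.22,0.2,0,0,-1],[-0.22,0.375,0,0,-1],[-0.22,0.375,0,0,-1]]
  ]
}}

```text
clock: 9.9
tool_pos: [0.4962, 0.1007, 0.1816]
orientation: [179.9, 0.0, -96.2]
force: [1.2, 0.4, 1.1]
opening: 0.0003
gripper_force: 0.0
```

{"fn": "carry_out", "kwargs": {
  "deltas": [
    [[0.2,0,0,0,-1],[0.38,0,0,0,-1],[0.38,0,0,0,-1]]
  ]
}}

```text
clock: 10.2
tool_pos: [0.4905, 0.0227, 0.1818]
orientation: [180.0, -0.0, -96.4]
force: [-0.2, -0.3, -0.7]
opening: 0.0004
gripper_force: 0.0
```

{"fn": "carry_out", "kwargs": {
  "deltas": [
    [[0,-0.06,0,0,-1],[0,-0.12,0,0,-1],[0,-0.16,0,0,-1],[0,-0.2,0,0,-1]]
  ]
}}

```text
clock: 10.6
tool_pos: [0.5319, 0.0213, 0.1812]
orientation: [179.9, -0.0, -96.3]
force: [-3.1, 0.2, 2.3]
opening: 0.0005
gripper_force: 1.7
```

```bash
python3 - <<'E'
from h import *
st(); S,D=knob();st()
E
```

```text
t 10.6 tcp [0.5319 0.0213 0.1812] S [-0.0337 -0.0417] [ 1.7994e+02 -3.0000e-02 -9.6280e+01] F [-3.11  0.24  2.26] op 0.0005
knob [ 0.4642 -0.0205  0.1085] S [-0.0964 -0.0906] fore -0.565 across 0.639 [array([-1. , -1.4]), array([-1.2,  1.4])]
t 10.8 tcp [0.531  0.0211 0.1811] S [-0.0347 -0.0419] [ 1.7995e+02 -1.0000e-02 -9.6300e+01] F [ 0.22  0.12 -0.46] op 0.0005
```

{"fn": "carry_out", "kwargs": {
  "deltas": [
    [[0,-0.045,0,0,-1],[0,-0.09,0,0,-1],[0,-0.13,0,0,-1],[0,-0.17,0,0,-1],[0,-0.2,0,0,-1]]
  ]
}}

```text
clock: 11.3
tool_pos: [0.5714, 0.0167, 0.1811]
orientation: [180.0, 0.0, -96.3]
force: [-2.7, 3.5, -1.7]
opening: 0.0002
gripper_force: 1.5
```

```bash
python3 - <<'E'
from h import *
st(); S,D=knob();st()
cv2.imwrite("pics/c3.png",np.hstack([cv2.resize(s["color"][y:y+150,x:x+133],(399,450)) for s,x,y in((S,270,120),(D,270,120))])[...,::-1])
E
```

```text
t 11.3 tcp [0.5714 0.0167 0.1811] S [ 0.006  -0.0419] [ 1.7997e+02  2.0000e-02 -9.6320e+01] F [-2.7   3.51 -1.74] op 0.0002
knob [0.6086 0.0153 0.1985] S [ 0.0432 -0.0392] fore 0.242 across 0.226 [array([-0.6, -0.8]), array([-0.6,  0.6])]
t 11.5 tcp [0.5709 0.0164 0.1813] S [ 0.0056 -0.0422] [ 1.7999e+02 -1.0000e-02 -9.6310e+01] F [-1.54  0.84 -1.09] op 0.0003
```

View pics/c3.png

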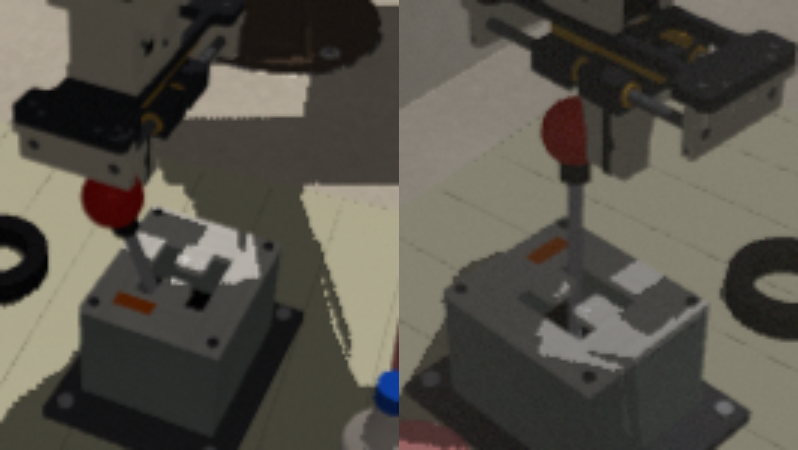

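The crop shows the lever in the front-right slot by the orange mark, almost home. I'll press on in small steps until the force rises at the stop.

{"fn": "carry_out", "kwargs": {
  "deltas": [
    [[0,-0.02,0,0,-1],[0,-0.04,0,0,-1],[0,-0.04,0,0,-1]]
  ]
}}

```text
clock: 11.8
tool_pos: [0.5787, 0.0155, 0.1812]
orientation: [180.0, -0.0, -96.3]
force: [-3.4, 0.3, -1.7]
opening: 0.0004
gripper_force: 1.2
```

{"fn": "carry_out", "kwargs": {
  "deltas": [
    [[0,-0.01,0,0,-1],[0,-0.02,0,0,-1],[0,-0.02,0,0,-1]]
  ]
}}

```text
clock: 12.1
tool_pos: [0.5825, 0.0151, 0.1813]
orientation: [180.0, -0.0, -96.3]
force: [-4.0, 0.0, -1.9]
opening: 0.0005
gripper_force: 1.7
```

{"fn": "carry_out", "kwargs": {
  "deltas": [
    [[0,-0.01,0,0,-1],[0,-0.01,0,0,-1]]
  ]
}}

```text
clock: 12.3
tool_pos: [0.5838, 0.015, 0.1812]
orientation: [179.9, -0.0, -96.3]
force: [-6.3, 1.3, -1.0]
opening: 0.0006
gripper_force: 3.2
```

{"fn": "carry_out", "kwargs": {
  "deltas": [
    [[0,-0.01,0,0,-1],[0,-0.01,0,0,-1]]
  ]
}}

```text
clock: 12.5
tool_pos: [0.5847, 0.0148, 0.181]
orientation: [179.8, -0.0, -96.3]
force: [-9.6, 4.1, 1.1]
opening: 0.0005
gripper_force: 5.1
```

{"fn": "carry_out", "kwargs": {
  "deltas": [
    [[0,0.1,0,0,-1],[0,0.3,0,0,-1],[0,0.5,0,0,-1],[0,0.5,-0.25,0,-1],[0,0.5,-0.5,0,-1]]
  ]
}}

```text
clock: 13.0
tool_pos: [0.4856, 0.0249, 0.2823]
orientation: [180.0, -0.1, -96.2]
force: [3.2, 1.3, 1.5]
opening: 0.0001
gripper_force: 0.0
```

{"fn": "carry_out", "kwargs": {
  "deltas": [
    [[0,0,0,0,-1],[0,0,0,0,-1],[0,0,0,0,-1]]
  ]
}}

```text
clock: 13.3
tool_pos: [0.4876, 0.0258, 0.2816]
orientation: [-179.9, 0.0, -96.3]
force: [-0.3, 0.1, 1.3]
opening: 0.0004
gripper_force: 0.0
```

```bash
python3 - <<'E'
from h import *
st(); knob();S,D=knob();st()
cv2.imwrite("pics/c4.png",np.hstack([cv2.resize(s["color"][y:y+200,x:x+200],(400,400)) for s,x,y in((S,240,120),(D,230,160))])[...,::-1])
E
```

```text
t 13.3 tcp [0.4876 0.0258 0.2816] S [-0.0783 -0.0421] [-1.7994e+02  3.0000e-02 -9.6300e+01] F [-0.3   0.13  1.3 ] op 0.0004
knob [0.6163 0.0107 0.1894] S [ 0.0513 -0.043 ] fore 0.289 across 0.252 [array([-0.6, -0.8]), array([-0.6,  0.7])]
knob [0.6146 0.0117 0.1839] S [ 0.0495 -0.0422] fore 0.279 across 0.246 [array([0.3, 0.4]), array([ 0.3, -0.3])]
t 13.7 tcp [0.4873 0.0257 0.2812] S [-0.0785 -0.0422] [ 1.7996e+02 -3.0000e-02 -9.6300e+01] F [-0.4  -0.16  0.76] op 0.0005
```

View pics/c4.png

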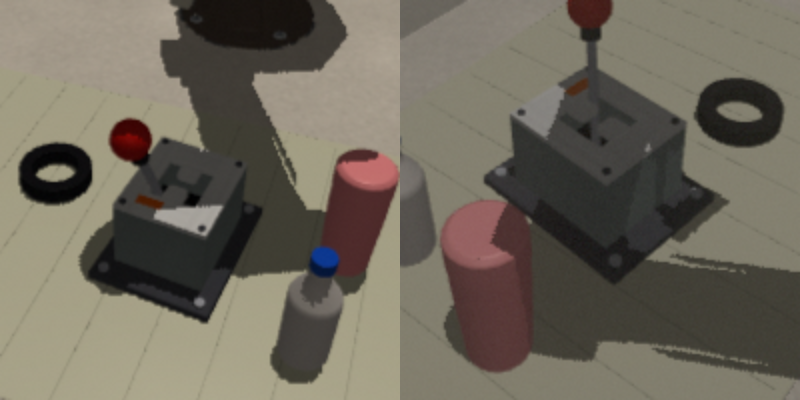

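The crops show the lever home in third (fore about 0.28, across about 0.245), the bystanders upright and in place, and the arm clear. I'm handing the job in.

```bash
python3 -c "
from plant import ctrl
print(ctrl.close_job())"
```

```text
the job is handed in; nothing more can be done
None
```

The gearshift is in third, pushed against its stop (fore about 0.28 rad, peak push about 10 N) with closed fingertips only. The tumbler, tape and bottle stand undisturbed, the arm is clear, and the job was handed in at about 14 s.

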